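# Draw a tube from the slanted rack and present it level over the code reader

## Task

Take the purple-capped blood tube out of the slanted rack, drawing it straight out along its slope until it is well clear before you turn it. Then turn it level and present it to the flat code reader: hold it lengthwise along the reader's red line, the middle of the tube centred about 8 cm above the glass, and finish while still holding it there, still and in the air. Do not knock or shift the other two tubes, the vial or the plaster box, and do not press on the reader.

Things in the scene. Friction and masses are not known exactly. Their poses are not given: they have to be found in the camera images.
- purple_tube: purple-capped blood tube in one of the rack's slanted bores; 99 mm long, clear body 13 mm across up to 81 mm from the bottom, then a 16 mm cap; 10 to 20 g. Origin: centre of the bottom end; z along the tube to the cap; in the rack it leans 50 to 55 degrees from vertical to the rack's +x. This is the tube to present (its place among the three bores varies).
- tube_mid (a point): middle of the purple-capped tube, on its centre line 50 mm from the bottom end; axes as the tube's
- yellow_tube: yellow-capped blood tube in one of the rack's slanted bores; 99 mm long, clear body 13 mm across up to 81 mm from the bottom, then a 16 mm cap; 10 to 20 g. Origin: centre of the bottom end; z along the tube to the cap; in the rack it leans 50 to 55 degrees from vertical to the rack's +x. To be left alone.
- green_tube: green-capped blood tube in one of the rack's slanted bores; 99 mm long, clear body 13 mm across up to 81 mm from the bottom, then a 16 mm cap; 10 to 20 g. Origin: centre of the bottom end; z along the tube to the cap; in the rack it leans 50 to 55 degrees from vertical to the rack's +x. To be left alone.
- rack: white slanted rack, fixed, 170 mm long (y), highest edge 61 mm; origin centre of underside. Bores at y -55, 0, 55 mm, 15.5 mm wide, 38 mm deep, leaning 50 degrees from vertical to the rack's +x (roughly to the robot's left). A tube's bottom sits at x -24, z 25 mm; along its length the mouth is 38 mm on, so 43 mm of clear body and the cap stand out of the 30 mm thick block
- reader: flat desk code reader, fixed: a grey and black box 120 (x) x 84 (y) x 38 mm with a 84 x 50 mm glass in its top and a thin red line along the middle of the glass. Origin centre of the underside; x along the red line, z up.
- reader_glass (a point): centre of the reader's glass, 38 mm above the work surface; x along the red line, z up
- vial: loose small glass vial, blue cap, 24 mm across, 46 mm high, standing beside the reader; origin centre of its underside. To be left alone.
- plaster_box: loose orange and white card box of plasters, 45 x 70 x 32 mm, to the left in front of the rack; origin centre of its underside. To be left alone.
Things that resemble listed ones, but are neither listed nor needed, are in the scene too. What is shaped like the reader but orange is not meant.

How it is judged:
On the way:
1. the purple-capped tube is drawn 50 mm or more from its seat, touches the rack no longer, is gripped, and still leans cap upward (28 to 74 degrees from vertical) (distance of purple_tube from where it was at the start of the episode above 0.05 m and contact force between purple_tube and rack below 0.05 N and contact force between purple_tube and the fingers above 0.5 N and angle between purple_tube's own z axis and vertical between 0.5 and 1.3 rad), for 0.1 s.
At the end, for the whole second after the job is handed in: Gripped tube at rest in the air: middle within 25 mm of the glass centre from above, 50 to 110 mm over the glass, axis level and along the red line within 0.2 rad (cap either way); no contact with rack or reader; other tubes, vial and box within 15 mm of their starts (horizontal distance between tube_mid and reader_glass below 0.025 m and z of tube_mid in the frame of reader_glass between 0.05 and 0.11 m and angle between the z axis of purple_tube and the x axis of reader, either way round below 0.2 rad and contact force between purple_tube and the fingers above 0.5 N and contact force between each of purple_tube, the arm, the fingers and reader below 0.05 N and contact force between purple_tube and rack below 0.05 N and linear speed of purple_tube below 0.03 m/s and angular speed of purple_tube below 0.3 rad/s and distance of each of yellow_tube, green_tube, vial, plaster_box from where it was at the start of the episode below 0.015 m); the arm keeps its last pose, push and grip.
It fails at once if a bystander (other tube, vial, plaster box) is shifted by more than 15 mm (distance of any of yellow_tube, green_tube, vial, plaster_box from where it was at the start of the episode above 0.015 m).
It fails at once if the reader is pressed with more than 5 N (contact force between any of the fingers, the arm, purple_tube and reader above 5 N).
It also fails if it takes over 35 s, if anything falls off the work surface, if the arm or the gripper's body presses on something with over 40 N, if the wrist force passes 120 N, or if a joint passes its speed limit or range.

## Robot

A 7-joint arm with a two-finger parallel gripper is mounted at the origin on a cart in front of the work surface, level with it; the furniture and walls round the work are solid. World frame = base frame: x ahead of the robot, y to its left, z up, the work surface at z = 0. Lengths are in m, angles in rad, forces in N, time in s.
With the tool pointing down it reaches from about 0.425 to 0.825 m from the base axis. Payload 3.6 kg.
Tool frame: the origin (TCP) lies where the fingers leave the gripper's body, on its centre line; the fingertips stand 73 mm ahead of it and the grasp point (between the pads) lies 54 mm ahead of it; z points along the fingers, y is the line along which they close (so a half turn about z gives the same grasp; the last joint's range is limited). The gripper opens to 85 mm and grips with 20 to 120 N. Pads are 22 mm wide; open, the fingers measure 114 mm over their backs; the gripper's body (76 mm by 85 mm) begins 54 mm behind the grasp point. The pads swing forward as they close: fully open they stand 13 mm farther back than shut.
Start: joints at [1.222, 0.615, -0.013, 1.423, 0.008, 1.103, -0.04], TCP at [0.206, -0.617, 0.304] pointing down, gripper open.
Joint ranges: [-3.12, 3.12], [-0.3, 2.06], [-1.34, 1.32], [0.26, 2.42], [-1.36, 4.5], [0.01, 1.98], [-2.84, 2.84]. Speed limits (rad/s): [2.79, 2.79, 3.14, 3.14, 3.14, 3.14, 3.14].

## Interface

Orientations are given as a unit quaternion [x, y, z, w].
In Python, from station import arm, snapshot, camera_info, ticket gives the robot as it stands. Calls block until the motion is done:
- arm.movep(position, orientation): joint-space move of the TCP to a pose.
- arm.line_to(position, velocity=0.15, ori=None): straight line of the TCP; ori=None keeps the orientation; velocity is the mean speed in m/s.
- arm.move_j(angles): joint-space move.
- arm.move_gripper(opening, effort=None): opening from 0.0 (shut) to 1.0 (fully open); effort is the grip in N (None keeps the last); returns when the fingers have stopped.
- arm.pause(seconds).
- arm.ik(position, orientation): joint angles nearest the present ones, or None.
- snapshot(name): name is "side" or "top" or "wrist"; returns the picture (400x640x3 uint8, blue, green, red); there is no depth.
- camera_info(name): a dict with "fx", "fy", "cx", "cy" (pixels), "dist_coeffs" ([k1, k2, p1, p2, k3] as OpenCV has them; the pictures are not rectified), "R" (3x3) and "t" (3): a world point X has camera coordinates R X + t; the wrist camera has in their place "T_tool_cam" (4x4, takes a point from camera to tool coordinates, whose origin is the TCP and whose axes are the flange's). Camera axes: x right, y down, z forward; pixel columns grow to the right and rows downward; lengths in m; the calibration is good to about 2 mm. A picture is of the moment at which its call begins: read the wrist's pose just before it. camera_info takes no time and is no camera call.
A pose or a line that the arm cannot do raises arm.MotionError and nothing moves.
- ticket.finish_job(): hands the job in; it is judged then, once.
Readings, each from a call of its own:
- arm.read_time(): time.
- arm.read_joint_positions(): joint angles.
- arm.read_dq(): joint speeds.
- arm.read_effort(): joint torques, N m.
- arm.read_tool_pos(): TCP position.
- arm.read_eef_rot(): TCP orientation.
- arm.read_ft_force(): force on the tool from outside, world axes, zero at the start.
- arm.read_wrist_torque(): the same for the moment, N m.
- arm.read_opening(): opening from 0.0 (shut) to 1.0 (fully open).
- arm.read_finger_force(): force on a finger pad.
Only numpy, scipy, OpenCV 4.12 (cv2) and the standard library are available. Lean on these libraries where they do the work, as an engineer would, in place of code of your own. Each camera call takes 0.05 s, during which the arm holds its last target. There are 200 camera calls.

## Working session

There is one attempt and no reset: what is moved stays moved. The work goes in short steps, each a Python script; the robot and the scene stay as the last script left them, time stands still between calls to the robot, and variables do not carry over. Pictures are saved under pics/ and viewed, at most 10 in all, crops included, and the job is handed in when it is done.

```bash
mkdir -p pics; python3 - <<'E'
from station import arm, snapshot, camera_info, ticket
import cv2
for n in("side","top"):
    cv2.imwrite(f"pics/{n}0.png",snapshot(n)); print(n,camera_info(n))
print(camera_info("wrist"),arm.read_time(),arm.read_eef_rot(),arm.read_tool_pos())
E
```

```text
side {'fx': 364.014927272743, 'fy': 364.014927272743, 'cx': 323.7583379933331, 'cy': 199.1823966729873, 'dist_coeffs': array([-0.01054713,  0.        ,  0.        ,  0.        ,  0.        ]), 'R': array([[ 0.89485904, -0.4457431 , -0.02324602],
       [-0.21958164, -0.39428674, -0.89236869],
       [ 0.38860159,  0.80364859, -0.45070806]]), 't': array([-0.41850594,  0.21857057,  0.59778812])}
top {'fx': 411.1698709054526, 'fy': 411.1698709054526, 'cx': 318.5756184156282, 'cy': 197.28385206410871, 'dist_coeffs': array([-0.09997324,  0.        ,  0.        ,  0.        ,  0.        ]), 'R': array([[ 0.01819795, -0.9990518 , -0.03955165],
       [-0.99231834, -0.01320568, -0.12300371],
       [ 0.12236477,  0.04148624, -0.99161775]]), 't': array([0.11905907, 0.52567731, 0.85420173])}
{'fx': 358.3260397388361, 'fy': 358.3260397388361, 'cx': 319.4248316933948, 'cy': 192.3751164725373, 'dist_coeffs': array([0.01955808, 0.        , 0.        , 0.        , 0.        ]), 'T_tool_cam': array([[ 6.04118472e-04, -9.44931676e-01, -3.27267111e-01,
         8.43195731e-02],
       [ 9.99999789e-01,  4.92117520e-04,  4.25037857e-04,
         1.58380862e-04],
       [-2.40577855e-04, -3.27267299e-01,  9.44931774e-01,
        -7.00839939e-02],
       [ 0.00000000e+00,  0.00000000e+00,  0.00000000e+00,
         1.00000000e+00]])} 0.1 [ 9.87076669e-01  1.60244323e-01 -1.96857405e-04 -1.16981784e-03] [ 0.20542623 -0.6161283   0.30283942]
```

View pics/top0.png

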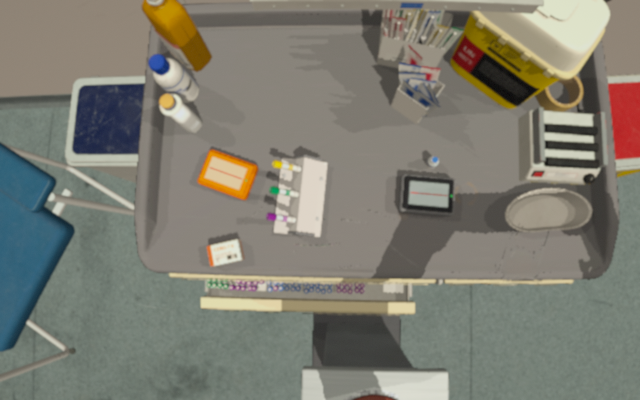

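View pics/side0.png

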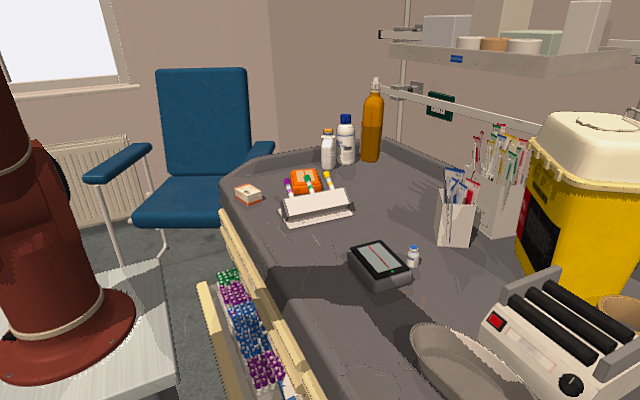

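The top view shows the purple cap at about (273,217), nearest the robot, with green at (277,191), yellow at (278,165), the rack around (303,196) and the reader around (427,194). I'll enlarge it for better pixel positions.

```bash
python3 - <<'E'
import cv2,numpy as np
i=cv2.imread("pics/top0.png")
a=cv2.resize(i[145:245,255:335],None,fx=5,fy=5,interpolation=cv2.INTER_CUBIC)
b=cv2.resize(i[145:245,390:465],None,fx=5,fy=5,interpolation=cv2.INTER_CUBIC)
cv2.imwrite("pics/crop0.png",np.hstack([a,b]))
E
```

```text
(no output)
```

View pics/crop0.png

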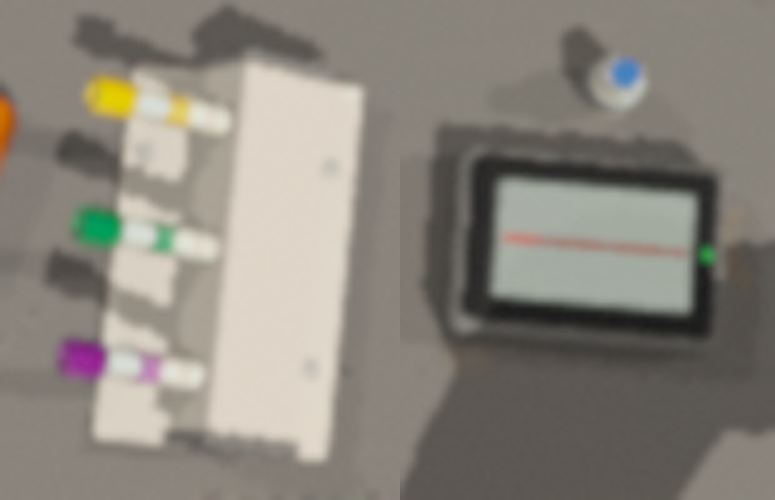

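```bash
cat > h.py <<'E'
from station import arm, snapshot, camera_info, ticket
import cv2,numpy as np
from scipy.optimize import least_squares
from scipy.spatial.transform import Rotation as Rn
def cam(name):
    c=camera_info(name); K=np.array([[c['fx'],0,c['cx']],[0,c['fy'],c['cy']],[0,0,1]]); return c,K
def wristRt(pos,quat):
    T=np.eye(4);T[:3,:3]=Rn.from_quat(quat).as_matrix();T[:3,3]=pos
    M=np.linalg.inv(T@camera_info("wrist")["T_tool_cam"]);return M[:3,:3],M[:3,3]
def ray(name,uv,z,Rt=None):
    c,K=cam(name);R,t=Rt or (c['R'],c['t'])
    p=cv2.undistortPoints(np.array(uv,float).reshape(-1,1,2),K,c['dist_coeffs'])[:,0]
    d=np.c_[p,np.ones(len(p))]@R; C=-R.T@t
    return C+d*((z-C[2])/d[:,2])[:,None]
def proj(name,X,Rt=None):
    c,K=cam(name);R,t=Rt or (c['R'],c['t'])
    return cv2.projectPoints(np.atleast_2d(X),cv2.Rodrigues(R)[0],t,K,c['dist_coeffs'])[0][:,0]
def rackpts(p,lean,s,ys):  # world points at s along the tubes
    x,y,a=p; d=np.array([np.sin(lean),0,np.cos(lean)])
    L=np.array([[-.024,yy,.025] for yy in ys])+np.outer(s,d)
    return Rn.from_euler('z',a).apply(L)+[x,y,0]
E
python3 - <<'E'
from h import *
cap=[(267.4,216.6),(270.4,190.2),(272.6,164)]; mo=[(295.6,220.4),(298.4,194.6),(300.6,169.4)]
uv=np.array(cap+mo); ys=[.055,0,-.055]*2; s=[.099]*3+[.038]*3
f=lambda q:(proj("top",rackpts(q[:3],q[3],s,ys))-uv).ravel()
r=least_squares(f,[.45,.1,1.57,.9]);print(r.x,r.fun.reshape(-1,2).round(1))
f2=lambda q:f([*q,np.radians(52)]);r=least_squares(f2,[.45,.1,1.57]);print(r.x,r.fun.reshape(-1,2).round(1))
print(rackpts(r.x,np.radians(52),[0,.065,.099],[.055]*3))
print("side proj",proj("side",rackpts(r.x,np.radians(52),[.099]*3,[.055,0,-.055])))
print(ray("top",[(428.9,194.2),(410.6,192.6),(447.4,195.6)],.038))
E
```

```text
[0.52802533 0.16108251 1.49292714 1.16334903] [[ 0.2 -0.2]
 [ 0.1  0.3]
 [ 0.7  0.9]
 [-0.4 -0.7]
 [-0.5 -0.3]
 [-0.2 -0. ]]
[0.5269437  0.16791595 1.5020816 ] [[ 1.6  0.3]
 [ 1.3  0.1]
 [ 1.8  0.1]
 [-1.4 -0.2]
 [-1.8 -0.1]
 [-1.6 -0.1]]
[[0.47042564 0.14774892 0.025     ]
 [0.47394249 0.19884875 0.065018  ]
 [0.47578207 0.22557788 0.08595049]]
side proj [[286.27112249 178.90603302]
 [306.58663057 175.22387014]
 [326.13231652 171.68297119]]
[[ 0.53317842 -0.10994761  0.038     ]
 [ 0.53611931 -0.07053153  0.038     ]
 [ 0.53068013 -0.14992499  0.038     ]]
```

```bash
cat >> h.py <<'E'
LEAN=np.radians(52)
def frame(yaw,lean,sg=1):
    h=np.array([np.cos(yaw),np.sin(yaw),0]);d=h*np.sin(lean)+np.array([0,0,np.cos(lean)])
    n=-h*np.cos(lean)+np.array([0,0,np.sin(lean)]); x=sg*d; z=-n
    return d,n,Rn.from_matrix(np.c_[x,np.cross(z,x),z]).as_quat()
E
python3 - <<'E'
from h import *
p=[.527,.168,1.502]
G=rackpts(p,LEAN,[.065],[.055])[0]
for sg in(1,-1):
    d,n,q=frame(p[2],LEAN,sg)
    for a,b in((.15,0),(0,0),(0,.1)):
        print(sg,a,b,np.round(arm.ik(G+n*(.054+a)+d*b,q),2) if arm.ik(G+n*(.054+a)+d*b,q) is not None else None)
    d2,n2,q2=frame(1.502,np.pi/2,sg)
    print('fin',arm.ik(np.array([.533,-.11,.118])+d2*.015+n2*.054,q2),arm.ik(np.array([.533,-.11,.22])+d2*.015+n2*.054,q2))
d,n,q=frame(p[2],LEAN,1)
T=G+n*.204
if arm.ik(T,q) is not None:
    arm.movep(T,q); arm.move_gripper(.45,30)
    P,Q=arm.read_tool_pos(),arm.read_eef_rot()
    im=snapshot("wrist"); Rt=wristRt(P,Q); np.save("w.npy",np.r_[P,Q])
    print(arm.read_time(),P-T, proj("wrist",rackpts(p,LEAN,[.038,.065,.099],[.055]*3),Rt))
    cv2.imwrite("pics/w1.png",im)
E
```

```text
1 0.15 0 [ 0.61  0.63 -0.76  2.08 -0.47  0.55  0.31]
1 0 0 [ 0.39  0.89 -0.75  2.14 -0.6   0.16  0.41]
1 0 0.1 [ 0.13  0.72 -0.59  2.08 -0.93  0.3   0.52]
fin [ 0.36342345  0.64256626 -0.3512306   1.8738173   0.33294982  0.68261897
 -0.25286987] [ 0.4147971   0.51016862 -0.42122779  1.7688569   0.25437904  0.9164525
 -0.18366835]
-1 0.15 0 [ 0.03  0.53  0.11  2.1  -1.02  0.88 -2.27]
-1 0 0 [ 0.07  0.77 -0.25  2.15 -1.36  0.49 -2.01]
-1 0 0.1 [-0.17  0.65 -0.13  2.09 -1.3   0.57 -2.29]
fin [-0.14662801  0.65838746  0.44196669  1.89020775 -0.42559672  0.68652655
 -2.66166152] [-0.13053061  0.50522932  0.40318373  1.78616396 -0.24494588  0.89960354
 -2.8294519 ]
3.4 [1.22579995e-05 9.41999358e-06 4.23419621e-06] [[319.53531751 211.11152096]
 [319.55303397 179.7979132 ]
 [319.57703064 137.48558332]]
```

View pics/w1.png

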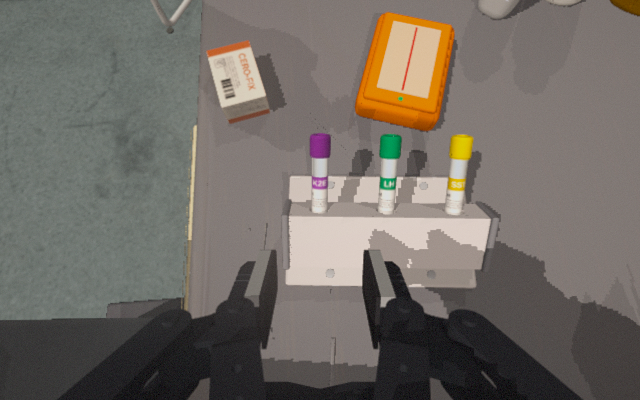

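The wrist view has the purple cap top at (320,135) and its bore mouth at (319,211), within 2 px of the prediction. The green and yellow tubes are well to the right, at (390,136) and (461,136). I'll fit the rack pose with these and descend.

```bash
python3 - <<'E'
from h import *
w=np.load("w.npy");Rt=wristRt(w[:3],w[3:])
uw=np.array([(320,135),(390,136),(461,136),(319,211.5),(387,212),(455,212.5)])
ut=np.array([(267.4,216.6),(270.4,190.2),(272.6,164),(295.6,220.4),(298.4,194.6),(300.6,169.4)])
ys=[.055,0,-.055]*2; s=[.099]*3+[.038]*3
def f(q):
    X=rackpts(q[:3],LEAN,s,ys); return np.r_[(proj("wrist",X,Rt)-uw).ravel(),(proj("top",X)-ut).ravel()]
r=least_squares(f,[.527,.168,1.502]);p=r.x;print(p,r.fun[:12].reshape(-1,2).round(1))
G=rackpts(p,LEAN,[.065],[.055])[0];d,n,q=frame(p[2],LEAN)
print("G",G)
arm.line_to(G+n*.104,.15,q)
arm.line_to(G+n*.056,.06)
print(arm.read_time(),arm.read_ft_force())
cv2.imwrite("pics/w2.png",snapshot("wrist"))
np.save("p.npy",p)
E
```

```text
[0.52692333 0.16834962 1.50280719] [[-0.6  2.1]
 [ 1.   1.1]
 [ 1.9  0.9]
 [ 0.4 -0.7]
 [-0.9 -1.2]
 [-1.9 -1.7]]
G [0.47389969 0.19924395 0.065018  ]
5.1667 [ 0.18059232 -0.28944339 -0.75689845]
```

View pics/w2.png

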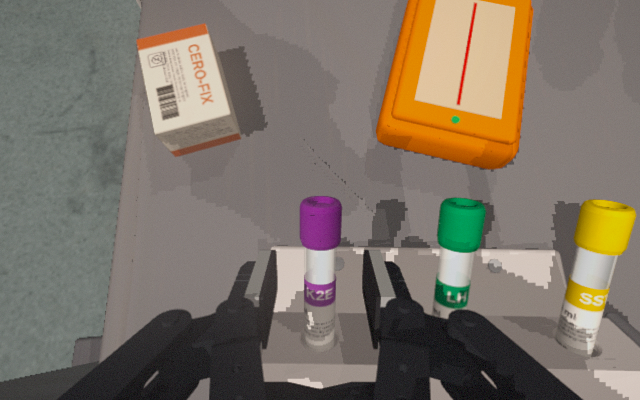

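The purple tube (centre column 320) sits midway between the fingers (pads at about 272 and 368), and green is clear on the right at 458. I'll close on it and draw it out along the slope.

```bash
python3 - <<'E'
from h import *
p=np.load("p.npy");d,n,q=frame(p[2],LEAN)
arm.move_gripper(0,30);print(arm.read_opening(),arm.read_finger_force(),arm.read_ft_force())
P=np.array(arm.read_tool_pos());arm.line_to(P+d*.03,.05);print(arm.read_ft_force())
arm.line_to(P+d*.10,.08);arm.pause(.3)
print(arm.read_time(),arm.read_opening(),arm.read_finger_force(),arm.read_ft_force())
cv2.imwrite("pics/w3.png",snapshot("wrist"))
E
```

```text
0.13480907168026765 29.200445115566254 [-0.58511216 -1.11651364  0.61222796]
[-0.11337264 -0.27860751  0.32298483]
7.6333 0.13827242625539832 29.17181968688965 [ 0.04884698 -0.42808641 -0.82728699]
```

View pics/w3.png

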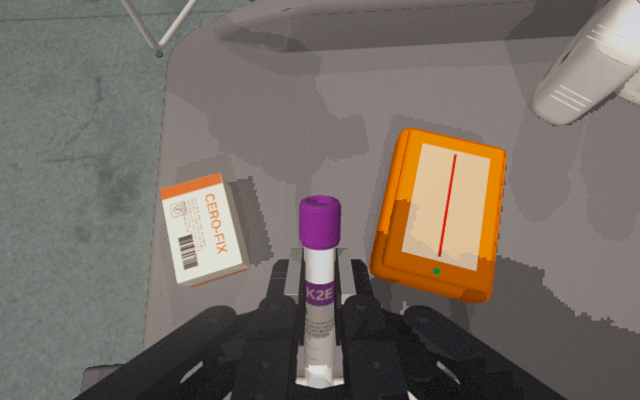

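The tube is gripped and out of the rack. The cap sits at the same pixels as before (320,222), so it didn't slip. Next I'll lift it, turn it level over the reader, and lower it.

```bash
python3 - <<'E'
from h import *
yaw=np.arctan2(.0794,.0054)
P=np.array(arm.read_tool_pos());arm.line_to(P+[0,0,.10],.12)
d,n,q=frame(yaw,np.pi/2)
F=np.array([.5332,-.110,.118])+d*.015+n*.054
arm.movep(F+[0,0,.09],q);arm.line_to(F,.08);arm.pause(.5)
P,Q=np.array(arm.read_tool_pos()),arm.read_eef_rot()
print(arm.read_time(),arm.read_finger_force(),arm.read_ft_force(),P-F)
a=cv2.resize(snapshot("top")[145:245,255:475],None,fx=3,fy=3,interpolation=cv2.INTER_CUBIC)
b=cv2.resize(snapshot("side")[150:300,270:450],None,fx=3,fy=3)
cv2.imwrite("pics/f_side.png",b);cv2.imwrite("pics/f_w.png",snapshot("wrist"));cv2.imwrite("pics/f_top.png",a)
print("wrist glass corners/centre predicted",proj("wrist",[[.5332,-.11,.038]],wristRt(P,Q)))
E
```

```text
11.8417 29.24233317375183 [ 0.42933101  0.87326223 -0.7989188 ] [-1.19185981e-05 -1.90864383e-05  3.87406177e-05]
wrist glass corners/centre predicted [[319.40544243 235.20096908]]
```

View pics/f_side.png

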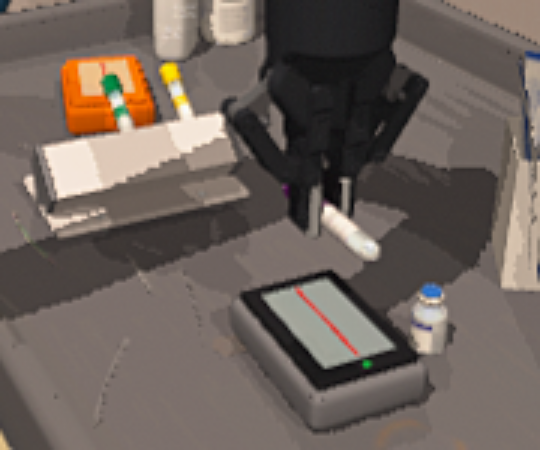

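View pics/f_w.png

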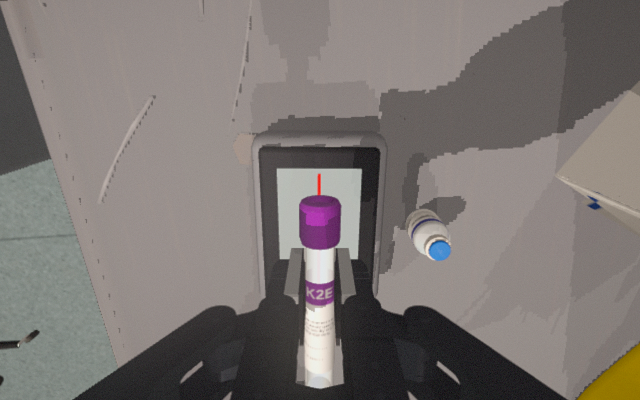

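The side view shows the tube level above the reader, along the red line. In the wrist view the line end is at (319,174), directly in line with the tube axis at column 320. The yellow and green tubes and the vial are still in place.

```bash
python3 -c "
from station import ticket
print(ticket.finish_job())"
```

```text
the job is handed in; nothing more can be done
None
```

I handed the job in at about 12 s on the robot's clock, with the purple-capped tube gripped level along the red line, its middle about 8 cm above the reader glass; no verdict came back.

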